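# Grade three sprung lid catches and fit the medium one in its holder

### The job

Three look-alike sprung lid catches, soft, medium and firm, lie on the blue-topped stand; how far a pin gives under the same squeeze tells which is which. Fit the medium one in the white holder, down between the steel lip and the sprung plate with its spring pressing it in place, so that the pointer rests in the green band. Leave the other two lying on the stand, and do not knock over the bottle or the beaker that stand behind the work.

Things in the scene. Friction and masses are not known exactly. Their poses are not given: they have to be found in the camera images.
- stand: Low grey stand with a blue mat on top, 310 x 74 mm, 30 mm high, fixed to the bench, three white outlines in a row; origin under its centre, x along its length and the way the pins point. In each outline lies one catch: 54 mm over all along x, 26 mm wide, 30 mm high, 95 g, loose. The soft, medium and firm one change places every time and look the same.
- place_1 (a point): Middle of the first catch at the start (to 5 mm, 0.1 rad; it stays if the catch is taken), at the pin's axis, 48 mm above the bench, 18 mm above the catch's underside. x is the way the pin points. Seen from here the catch is a solid grey flat-sided block from x = -27 to +13 mm, then a steel pin, 14 mm in diameter, out to x = +27 mm.
- place_2 (a point): The same for the catch in the middle outline, 100 mm along x from place_1. Each pin is sprung along x, without preload, and goes in at most 12 mm. The rate is 0.8 N/mm in the soft catch, 2 N/mm in the medium and 5 N/mm in the firm: 8 N between the two ends presses them in 10, 4 and 1.6 mm.
- place_3 (a point): The same for the catch in the third outline, 100 mm along x from place_2. A catch may be squeezed end to end by the fingers where it lies; to carry it, take the block by its two flat sides, 26 mm apart, 7 mm behind its middle.
- seat (a point): White catch holder, fixed to the bench: the point on its floor (30 mm above the bench) half-way between steel lip and sprung plate, which stand 44 mm apart at rest. x points from lip to plate, z up. Floor 60 mm wide in y; open at both sides (y) for fingers. Behind the plate a white spring housing, x = 48 to 80 mm, 32 mm high above the floor.
- lip (a point): Middle of the top edge of the steel lip's inner face, 12 mm above the floor; lip 34 mm wide (y), 8 mm thick; axes as seat. To fit a catch: hold it by the block's sides, pin towards the plate, its underside above the lip; push it along x against the plate until its rear end has passed the lip's inner face; lower it to the floor and let go.
- plate (a point): Middle of the face of the sprung plate, 25 mm above the holder's floor; it moves with the plate. The face, of slippery white plastic, is 36 mm wide, 48 mm high; the plate slides along x of the seat. A black pointer behind it. On the housing's top: yellow (weak), green (right) and red (strong) band, in this order along x.
- gauge (a joint): Travel of the sprung plate and its pointer, m: 0 at rest, growing as the plate is pushed away from the lip, at most 0.014; spring 2 N/mm. With a catch fully seated it rests at about 0.003 for the soft, 0.005 for the medium and 0.007 for the firm one; the green band is 0.0039 to 0.0061.
- beaker: clear plastic beaker, 67 mm wide, 83 mm high, standing behind the work; origin under its centre
- bottle: plastic bottle with orange cap, 62 mm wide, 120 mm high, standing behind the work; origin under its centre

How it is judged:
At the end, for the whole second after the job is handed in: the medium catch is seated in the holder, so that the pointer rests in the green band (plate 3.9 to 6.1 mm from rest) and is still; the other two catches lie with their weight on the stand (value of joint gauge between 0.0039 and 0.0061 m and velocity of joint gauge between -0.003 and 0.003 m/s and contact force between stand and anything else above 1.2 N); the robot touches nothing.
It fails at once if the beaker is knocked over (angle between beaker's own z axis and vertical above 0.6 rad).
It fails at once if the bottle is knocked over (angle between bottle's own z axis and vertical above 0.6 rad).
It also fails if it takes over 59 s, if anything falls off the work surface, if the arm or the gripper's body presses on something with over 40 N, if the wrist force passes 120 N, or if a joint passes its speed limit or range.

### The arm

A 6-joint arm with a two-finger parallel gripper is mounted at the origin on a cart in front of the work surface, level with it; the furniture and walls round the work are solid. World frame = base frame: x ahead of the robot, y to its left, z up, the work surface at z = 0. Lengths are in m, angles in rad, forces in N, time in s.
With the tool pointing down it reaches from about 0.3 to 0.875 m from the base axis. Payload 6.4 kg.
Tool frame: the origin (TCP) lies between the finger pads; the fingertips stand 8 mm ahead of it and the grasp point (between the pads) lies 11 mm behind it; z points along the fingers, y is the direction in which the jaws open and shut (so a half turn about z gives the same grasp; the last joint's range is limited). The gripper opens to 85 mm and grips with 20 to 120 N. Pads are 22 mm wide; open, the fingers measure 114 mm over their backs; the gripper's body (76 mm by 85 mm) begins 54 mm behind the grasp point. The pads swing forward as they close: fully open they stand 13 mm farther back than shut.
Start: joints at [-1.343, 0.181, 1.607, -0, 1.354, -0.206], TCP at [0.242, -0.522, 0.239] pointing down, gripper open.
Joint ranges: [-2.99, 2.99], [-0.89, 2.07], [0.3, 2.58], [-1.14, 4.28], [0, 2.63], [-3.12, 3.12]. Speed limits (rad/s): [2.57, 2.57, 3.01, 3.14, 3.14, 3.14].

### API

Orientations are given as a unit quaternion [w, x, y, z].
In Python, from bench import monitor, viewer, workorder, spotter gives the robot as it stands. The module is installed in compiled form; this text tells all that it offers.
- The arm moves only by the tool move_arm, never from a script. Its argument "motion" is a list of rows, each a list of 3 entries, a list of its own where there are three numbers: the shift along the tool's x, y, z in units of 60 mm (1.0 is 60 mm), then the turn, a rotation vector about the tool's x, y, z in units of 8 degrees (1.0 is 8 degrees), then the opening in per cent of the stroke, from 0 (shut) to 100 (fully open). In form: [[[dx, dy, dz], [rx, ry, rz], grip], ...]. A call has 1 to 10 rows; each row is the pose to reach, as a shift and turn from the pose commanded when the call began, along the tool's axes at that moment; what a row does not reach only later rows make up. A row lasts 1/8 s, in which the tool goes at most 62.5 mm and 10.7 degrees, less where a joint would pass 70% of its speed; a pose out of reach is approached as far as the arm can. A call with a gripper value outside its range is refused whole. The fingers move at their own pace and stop on an object; the grip force is fixed at half the most. Time passes only in rows, so rows that repeat a pose let the fingers close. It gives the time, the measured TCP pose, the force and the opening at its end, in the units of the state.
- monitor.get_obs(): the state, without advancing time (a new reading comes with each control period).
- viewer.camera(name): name is "scene" or "top" or "wrist"; returns the picture (480x640x3 uint8, blue, green, red); there is no depth.
- viewer.calibration(name): a dict with "fovy" (degrees; the focal length in pixels is half the picture's height over the tangent of half this angle, whatever the lens; pixels are square), "cx", "cy" (the principal point, pixels), "extrinsics" (4x4, takes a point from camera to world coordinates). Camera axes: x right, y down, z forward; pixel columns grow to the right and rows downward; lengths in m; the calibration is good to about 2 mm. A picture is of the moment at which its call begins: read the wrist's pose just before it. calibration takes no time and is no camera call; for the wrist camera it gives the pose at the moment of the call.
- workorder.hand_in(): hands the job in, once; it reports no verdict.
Trained networks look in the newest picture that a camera, given by its name, has taken for a name from the list of things; names that differ only in an ending like _2 or _b are one class to them, and where a whole thing is asked for, a point or a joint stands for the part that bears it (a point fixed in the world has none). Each returns a list of dicts, best first, with "score" (0 to 1); they miss things now and then, are a little off and sometimes report something else, mostly with a low value. They report only what shows in the picture. A call takes as long as a camera call.
- spotter.search_frame(camera, name): "centre" ([column, row] as shares, 0 to 1, of the picture: columns of its width, rows of its height, amid what is visible of it).
- spotter.outline_of(camera, name): "region" (480x640 bool, what is visible of it) and "centre" ([column, row] as shares, 0 to 1, of the picture: columns of its width, rows of its height, amid what is visible of it).
The state is a dict: "time_s": time; "q": joint angles; "dq": joint speeds; "joint_efforts": joint torques, N m; "eef_pos": TCP position; "eef_rot": TCP orientation; "wrist_force": force on the tool from outside, world axes, zero at the start; "torque": the same for the moment, N m; "opening": opening from 0.0 (shut) to 1.0 (fully open).
Only numpy, scipy, OpenCV 4.12 (cv2) and the standard library are available. Lean on these libraries where they do the work, as an engineer would, in place of code of your own. Each camera call takes 0.05 s, during which the arm holds its last target. There are 200 camera calls.

## Working session

There is one attempt and no reset: what is moved stays moved. The work goes in short steps, Python scripts to look and compute and a tool call to move; the robot and the scene stay as the last step left them, time stands still between calls to the robot, and variables do not carry over. Pictures are saved under pics/ and viewed, about 8 in all and at most 12, crops included, and the job is handed in when it is done.

Besides the shell and the picture viewer there is one more tool, called after "Emit:" as a command line: name --argument value ..., lists and objects as JSON in quotes. move_arm: Moves the arm, as the interface text tells. Its arguments: {"type":"object","properties":{"motion":{"type":"array","items":{"type":"array"}}},"required":["motion"]}

```bash
mkdir -p pics
cat > h.py <<'E'
import numpy as np, cv2
from bench import monitor, viewer, workorder, spotter
from scipy.spatial.transform import Rotation as R
def ray(cam,px,cal=None):
    c=cal or viewer.calibration(cam); f=240/np.tan(np.radians(c["fovy"])/2)
    T=np.array(c["extrinsics"]); d=T[:3,:3]@np.array([(px[0]-c["cx"])/f,(px[1]-c["cy"])/f,1]); return T[:3,3],d
def at_z(cam,px,z,cal=None):
    o,d=ray(cam,px,cal); return o+d*(z-o[2])/d[2]
def proj(cam,p,cal=None):
    c=cal or viewer.calibration(cam); f=240/np.tan(np.radians(c["fovy"])/2)
    T=np.array(c["extrinsics"]); q=T[:3,:3].T@(np.array(p)-T[:3,3]); return np.array([c["cx"]+f*q[0]/q[2],c["cy"]+f*q[1]/q[2]])
def rot(o): q=o["eef_rot"]; return R.from_quat([q[1],q[2],q[3],q[0]]).as_matrix()
E
python3 - <<'E'
from h import *
a=viewer.camera("top"); b=viewer.camera("scene")
cv2.imwrite("pics/top.png",a); cv2.imwrite("pics/scene.png",b)
o=monitor.get_obs(); print(o["time_s"],o["eef_pos"],rot(o).round(3).tolist(),o["opening"])
for cam in("top","scene"):
    c=viewer.calibration(cam); print(cam,c["fovy"],c["cx"],c["cy"],np.round(c["extrinsics"],3).tolist())
for n in("stand","place_1","seat","lip","plate","gauge","beaker","bottle"):
    print(n,[(round(r["score"],2),np.round(np.array(r["centre"])*[640,480],1).tolist()) for r in spotter.search_frame("top",n)[:4]])
E
```

```text
0.1 [ 0.24158276 -0.52124938  0.23846661] [[0.907, 0.42, -0.0], [0.42, -0.907, 0.002], [0.0, -0.002, -1.0]] 0.9978750943054047
top 57.373794101153315 310.6014545831994 246.59532830501797 [[-0.015, -0.973, 0.228, 0.369], [-1.0, 0.013, -0.009, -0.012], [0.005, -0.228, -0.974, 1.034], [0.0, 0.0, 0.0, 1.0]]
scene 44.3762831680114 326.2796975187004 235.5377769355812 [[-0.84, -0.38, 0.388, 0.001], [-0.543, 0.562, -0.624, 0.917], [0.019, -0.734, -0.678, 1.091], [0.0, 0.0, 0.0, 1.0]]
stand [(0.69, [218.6, 314.4])]
place_1 [(0.96, [219.0, 312.2])]
seat [(0.59, [417.7, 302.4])]
lip [(0.89, [417.1, 300.1]), (0.57, [415.4, 301.5])]
plate [(0.62, [414.2, 302.0])]
gauge [(0.67, [414.6, 302.2])]
beaker [(0.94, [397.5, 218.9]), (0.6, [222.4, 312.0])]
bottle [(0.87, [214.6, 217.0])]
```

View pics/top.png

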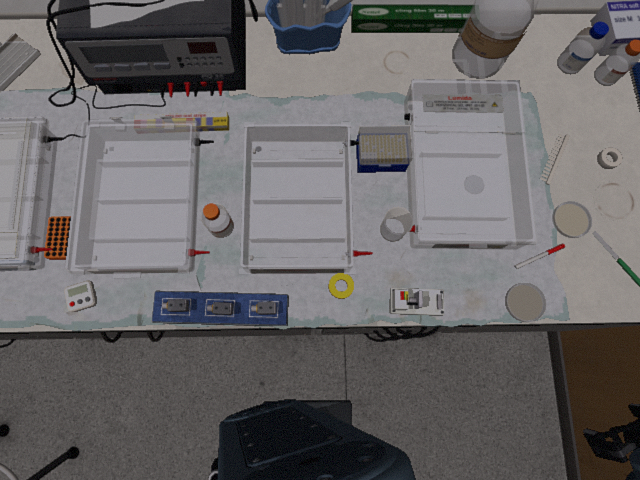

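View pics/scene.png

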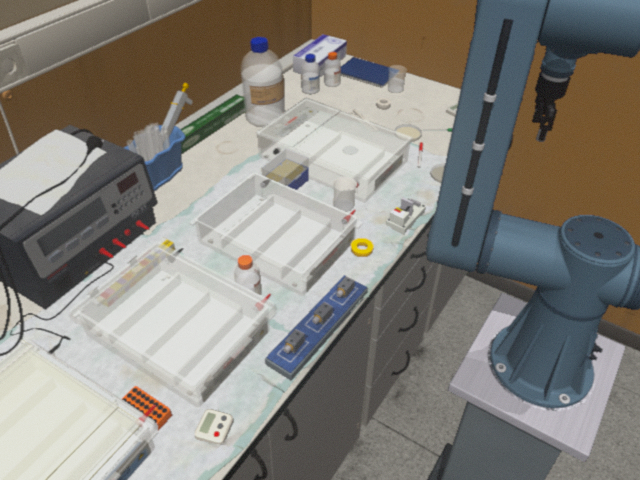

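The top view shows the stand with three catches at about (176,306), (220,308) and (264,308), and the white holder at (417,301). The beaker is behind it at (397,222) and the bottle at (214,217). I'll zoom in on the stand and the holder.

Run:
```python
from h import *
a=cv2.imread("pics/top.png")
A=cv2.resize(a[285:330,148:294],None,fx=5,fy=5,interpolation=cv2.INTER_CUBIC)
B=cv2.resize(a[280:322,380:455],None,fx=8,fy=8,interpolation=cv2.INTER_CUBIC)
w=max(A.shape[1],B.shape[1]); p=lambda I:cv2.copyMakeBorder(I,0,0,0,w-I.shape[1],cv2.BORDER_CONSTANT)
cv2.imwrite("pics/crop.png",np.vstack([p(A),p(B)])); print(A.shape,B.shape)
viewer.camera("top")
for n in("stand","place_1","seat"):
  for r in spotter.outline_of("top",n)[:4]:
    m=r["region"].astype(np.uint8); ys,xs=np.nonzero(m)
    print(n,round(r["score"],2),m.sum(),cv2.minAreaRect(np.c_[xs,ys].astype(np.float32)))
b=np.array(a).astype(int); m=((b[...,0]-b[...,2]>40)).astype(np.uint8); m[:285]=0;m[330:]=0;m[:,:148]=0;m[:,294:]=0
ys,xs=np.nonzero(m); r=cv2.minAreaRect(np.c_[xs,ys].astype(np.float32)); print(r)
for q in cv2.boxPoints(r): print(q, at_z("top",q,0.03).round(4))
for q in((176,306),(220,308),(264,308)): print(at_z("top",q,.055).round(4))
for q in((417,301),): print(at_z("top",q,.04).round(4))
print("bottle",at_z("top",(214,217),.06),"beaker",at_z("top",(397,222),.04))
```

```text
(225, 730, 3) (336, 600, 3)
stand 0.83 3523 ((219.62979125976562, 308.0033874511719), (136.64222717285156, 32.9239616394043), 1.4878673553466797)
place_1 0.78 3439 ((220.0203857421875, 308.021240234375), (135.8455047607422, 32.659576416015625), 1.1934894323349)
seat 0.58 1441 ((416.3768005371094, 301.31072998046875), (54.86332321166992, 26.760507583618164), 1.6365771293640137)
((219.51083374023438, 307.57720947265625), (132.75125122070312, 29.272432327270508), 1.4688007831573486)
[152.78185 320.50723] [0.4376 0.3381 0.03  ]
[153.53218 291.24442] [0.5039 0.3409 0.03  ]
[286.2398 294.6472] [0.4919 0.0368 0.03  ]
[285.4895 323.91  ] [0.4258 0.0386 0.03  ]
[0.467  0.2801 0.055 ]
[0.4612 0.1825 0.055 ]
[0.4598 0.085  0.055 ]
[ 0.4721 -0.2598  0.04  ]
bottle [0.67059408 0.20219032 0.06      ] beaker [ 0.65888278 -0.22554715  0.04      ]
```

View pics/crop.png

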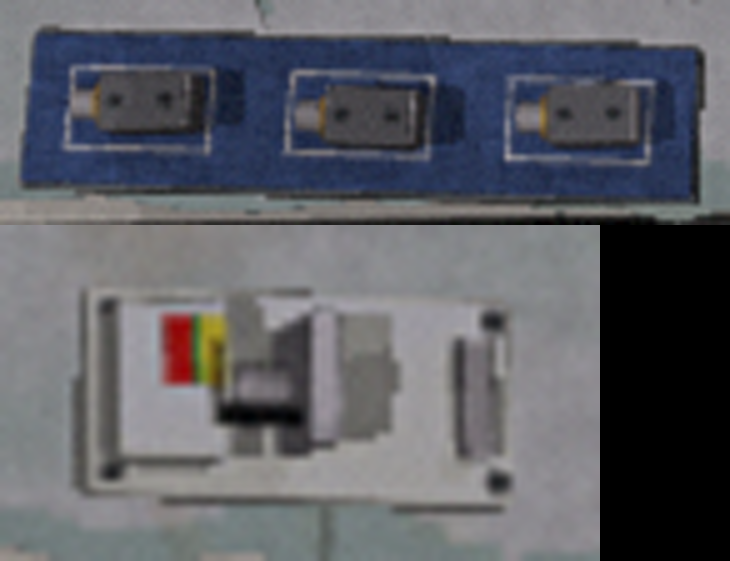

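The pins and the holder's x both point along about world +y. I'll move above the holder first and look with the wrist camera on the way.

Emit:
move_arm --motion '[[[5.3,-2.34,0],[0,0,3.39],100],[[5.3,-2.34,0],[0,0,3.39],100],[[5.3,-2.34,0],[0,0,3.39],100],[[5.3,-2.34,0],[0,0,3.39],100],[[5.3,-2.34,0],[0,0,3.39],100],[[5.3,-2.34,0],[0,0,3.39],100],[[5.3,-2.34,0],[0,0,3.39],100],[[5.3,-2.34,0],[0,0,3.39],100]]'

```text
time_s: 1.7
eef_pos: [0.471, -0.261, 0.2393]
eef_rot: [0.0, 1.0, -0.02, -0.0]
wrist_force: [-0.0, -0.6, 0.7]
opening: 1.004
```

Run:
```python
from h import *
o=monitor.get_obs(); print(o["time_s"],o["eef_pos"],rot(o).round(3).tolist(),o["q"])
c=viewer.calibration("wrist"); a=viewer.camera("wrist"); cv2.imwrite("pics/w1.png",a)
T=np.array(c["extrinsics"]); print(c["fovy"],c["cx"],c["cy"],T.round(4).tolist()); np.savez("w1.npz",T=T,fovy=c["fovy"],cx=c["cx"],cy=c["cy"])
for n in("seat","lip","plate","gauge"):
  for r in spotter.search_frame("wrist",n)[:2]: print(n,round(r["score"],2),np.array(r["centre"])*[640,480])
```

```text
1.7 [ 0.47097361 -0.26103887  0.23925592] [[0.999, -0.039, -0.0], [-0.039, -0.999, -0.0], [-0.0, 0.0, -1.0]] [-7.26339375e-01  9.94247944e-02  1.69874995e+00 -5.42232619e-04
  1.34344705e+00  8.83699693e-01]
65.94373890289651 318.1392114278824 240.96213337769888 [[-0.0386, -0.9597, -0.2785, 0.5427], [-0.9993, 0.0367, 0.0118, -0.263], [-0.0011, 0.2788, -0.9604, 0.3725], [0.0, 0.0, 0.0, 1.0]]
seat 0.55 [319.168 207.504]
lip 0.9 [318.208 204.816]
plate 0.81 [309.632 216.288]
gauge 0.57 [309.888 216.912]
```

View pics/w1.png

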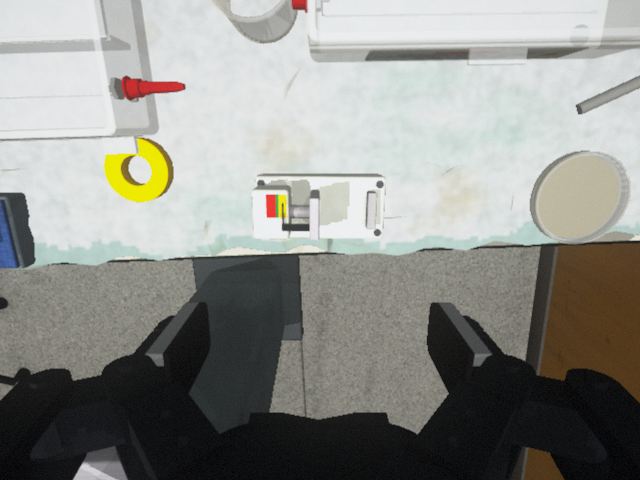

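The holder is at columns 255–385, rows 174–240. The plate face edge is near column 319, the lip near 367–378 and the pointer at about 283. I'll enlarge it.

Run:
```python
from h import *
a=cv2.imread("pics/w1.png")
cv2.imwrite("pics/w1c.png",cv2.resize(a[165:250,245:395],None,fx=5,fy=5,interpolation=cv2.INTER_CUBIC))
```

```text
(no output)
```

View pics/w1c.png

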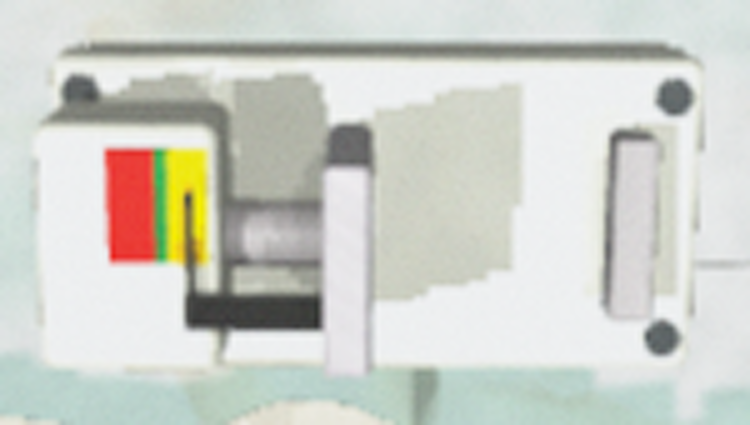

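Run:
```python
from h import *
d=np.load("w1.npz"); c=dict(fovy=float(d["fovy"]),cx=float(d["cx"]),cy=float(d["cy"]),extrinsics=d["T"])
P=lambda u,v,z:at_z("",(245+u/5,165+v/5),z,c)
for n,l in dict(lip_in=[(614,138,.042),(608,316,.042)],lip_out=[(658,140,.042),(652,318,.042)],plate=[(372,165,.079),(370,372,.079)],floor_r=[(700,58,.03),(686,372,.03)],floor_back=[(70,48,.03),(690,50,.03)],screws=[(674,97,.032),(661,338,.032),(80,90,.032)]).items():
    q=[P(*x) for x in l]; e=q[1]-q[0]; print(n,np.round(q,4).tolist(),"mid",((q[0]+q[1])/2).round(4),"len",np.linalg.norm(e).round(4),"ang",np.degrees(np.arctan2(e[1],e[0])).round(2))
```

```text
lip_in [[0.4903, -0.3052, 0.042], [0.4574, -0.304, 0.042]] mid [ 0.4738 -0.3046  0.042 ] len 0.0329 ang 178.01
lip_out [[0.4896, -0.3131, 0.042], [0.4567, -0.3121, 0.042]] mid [ 0.4732 -0.3126  0.042 ] len 0.0329 ang 178.39
plate [[0.4933, -0.2618, 0.079], [0.4589, -0.2602, 0.079]] mid [ 0.4761 -0.261   0.079 ] len 0.0344 ang 177.29
floor_r [[0.5025, -0.3225, 0.03], [0.4426, -0.3205, 0.03]] mid [ 0.4725 -0.3215  0.03  ] len 0.0599 ang 178.1
floor_back [[0.5087, -0.2071, 0.03], [0.504, -0.3207, 0.03]] mid [ 0.5064 -0.2639  0.03  ] len 0.1136 ang -92.39
screws [[0.4958, -0.3175, 0.032], [0.4501, -0.3154, 0.032], [0.5013, -0.2087, 0.032]] mid [ 0.473  -0.3164  0.032 ] len 0.0457 ang 177.35
```

Emit:
move_arm --motion '[[[-0.39,-7.4,1.33],[0,0,0],100],[[-0.39,-7.4,1.33],[0,0,0],100],[[-0.39,-7.4,1.33],[0,0,0],100],[[-0.39,-7.4,1.33],[0,0,0],100],[[-0.39,-7.4,1.33],[0,0,0],100],[[-0.39,-7.4,1.33],[0,0,0],100],[[-0.39,-7.4,1.33],[0,0,0],100],[[-0.39,-7.4,1.33],[0,0,0],100],[[-0.39,-7.4,1.33],[0,0,0],100]]'

```text
time_s: 3.08
eef_pos: [0.4653, 0.1839, 0.1593]
eef_rot: [0.0, 1.0, -0.019, -0.0]
wrist_force: [0.0, 0.5, 0.4]
opening: 0.997
```

Run:
```python
from h import *
o=monitor.get_obs(); print(o["time_s"],o["eef_pos"],rot(o).round(3).tolist(),o["wrist_force"])
c=viewer.calibration("wrist"); a=viewer.camera("wrist")
np.savez("w2.npz",T=np.array(c["extrinsics"]),fovy=c["fovy"],cx=c["cx"],cy=c["cy"])
cv2.imwrite("pics/w2full.png",a)
p=[proj("",(.47+.04*(y-.18),y,.05),c) for y in(.033,.33)]; print(p)
v=int((p[0][1]+p[1][1])/2); u0,u1=sorted(int(q[0]) for q in p); v0=v-65; u0=max(u0,0); u1=min(u1,640); print(u0,u1,v0)
cr=a[v0:v+65,u0:u1]; m=(u1-u0)//2
f=min(800/m,2.3) 
s=2.2
cv2.imwrite("pics/w2.png",np.vstack([cv2.resize(cr[:,:m],None,fx=s,fy=s,interpolation=cv2.INTER_CUBIC),cv2.resize(cr[:,m:2*m],None,fx=s,fy=s,interpolation=cv2.INTER_CUBIC)])); print(m)
```

```text
3.075 [0.46532964 0.18389254 0.15930287] [[0.999, -0.038, -0.0], [-0.038, -0.999, -0.0], [-0.0, 0.001, -1.0]] [0.01751179 0.45165824 0.39466391]
[array([541.47654832, 236.66785893]), array([104.34609492, 235.56189878])]
104 541 171
218
```

View pics/w2full.png

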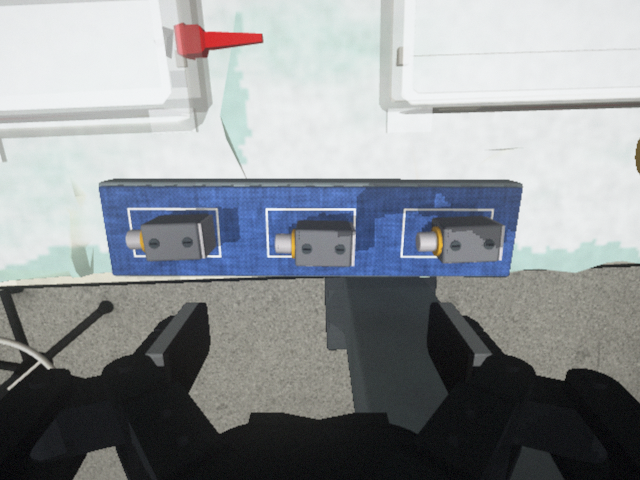

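The three catches sit in the outlines. The top screws are at (154,243)/(188,241), (307,249)/(340,249) and (455,245)/(489,244), and their midpoints mark the block middles. I'll convert these.

Run:
```python
from h import *
d=np.load("w2.npz"); c=dict(fovy=float(d["fovy"]),cx=float(d["cx"]),cy=float(d["cy"]),extrinsics=d["T"])
a=cv2.imread("pics/w2full.png"); g=cv2.GaussianBlur(cv2.cvtColor(a,cv2.COLOR_BGR2GRAY),(5,5),0)
def ref(u,v):
    w=g[v-5:v+6,u-5:u+6].astype(float); k=np.clip(np.median(w)-8-w,0,None); yy,xx=np.mgrid[-5:6,-5:6]
    return u+(k*xx).sum()/k.sum(), v+(k*yy).sum()/k.sum()
Rt=np.array([[.999,-.038],[-.038,-.999]])
for n,s in dict(p1=[(489,244),(455,245)],p2=[(340,249),(307,249)],p3=[(188,241),(154,243)]).items():
    s=[ref(*x) for x in s]; q=[at_z("",x,.060,c) for x in s]; e=q[1]-q[0]; e/=np.linalg.norm(e); m=(q[0]+q[1])/2; mid=m+.007*e
    print(n,np.round(s,1).tolist(),"block",m.round(4),"catch mid",mid.round(4),"ang",np.degrees(np.arctan2(e[1],e[0])).round(2), "shift from TCP(.4653,.1839) tool units",(Rt.T@(mid[:2]-[.4653,.1839])/.06).round(3))
```

```text
p1 [[489.4, 243.1], [455.2, 245.8]] block [0.4635 0.0838 0.06  ] catch mid [0.4632 0.0908 0.06  ] ang 92.61 shift from TCP(.4653,.1839) tool units [0.023 1.552]
p2 [[339.4, 249.4], [306.2, 249.0]] block [0.4639 0.1819 0.06  ] catch mid [0.4643 0.1889 0.06  ] ang 87.09 shift from TCP(.4653,.1839) tool units [-0.02  -0.082]
p3 [[187.1, 242.1], [153.7, 243.4]] block [0.472  0.2816 0.06  ] catch mid [0.472  0.2886 0.06  ] ang 90.16 shift from TCP(.4653,.1839) tool units [ 0.045 -1.747]
```

Emit:
move_arm --motion '[[[-0.02,-0.08,1.0],[0,0,0],100],[[-0.02,-0.08,1.7],[0,0,0],100],[[-0.02,-0.08,1.95],[0,0,0],90],[[-0.02,-0.08,1.95],[0,0,0],75],[[-0.02,-0.08,1.95],[0,0,0],66],[[-0.02,-0.08,1.95],[0,0,0],62],[[-0.02,-0.08,1.95],[0,0,0],58],[[-0.02,-0.08,1.95],[0,0,0],58],[[-0.02,-0.08,1.95],[0,0,0],58]]'

```text
time_s: 4.25
eef_pos: [0.4662, 0.1882, 0.0445]
eef_rot: [0.001, 1.0, -0.019, 0.002]
wrist_force: [-1.5, -5.9, 8.9]
opening: 0.583
```

Emit:
move_arm --motion '[[[0,0,0],[0,0,0],52],[[0,0,0],[0,0,0],52],[[0,0,0],[0,0,0],52],[[0,0,0],[0,0,0],52]]'

```text
time_s: 4.75
eef_pos: [0.4665, 0.1877, 0.045]
eef_rot: [0.001, 1.0, -0.019, 0.002]
wrist_force: [-0.9, -7.3, 12.4]
opening: 0.52
```

Run:
```python
from h import *
o=monitor.get_obs(); print(o["time_s"],o["eef_pos"],o["wrist_force"],o["torque"],o["opening"])
c=viewer.calibration("wrist"); a=viewer.camera("wrist"); cv2.imwrite("pics/w3.png",a)
```

```text
4.75 [0.46654143 0.18773142 0.04500355] [-0.90330921 -7.27836652 12.42657337] [-1.44733198  0.21914018  0.01829916] 0.5201074903973806
```

View pics/w3.png

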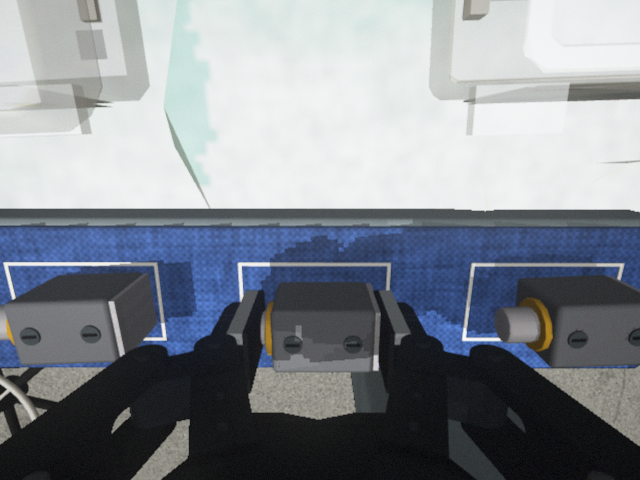

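At 10 mm compression the finger position was simply reached, so the opening alone tells nothing. The friction of the pads as they slide down the catch's ends scales with the pin force, so I'll push down a few mm while squeezing and read the slip force.

Emit:
move_arm --motion '[[[0,0,0.04],[0,0,0],52],[[0,0,0.04],[0,0,0],52],[[0,0,0.04],[0,0,0],52]]'

```text
time_s: 5.18
eef_pos: [0.467, 0.1877, 0.043]
eef_rot: [0.001, 1.0, -0.019, 0.003]
wrist_force: [-1.9, -9.9, 14.8]
opening: 0.521
```

Emit:
move_arm --motion '[[[0,0,0.04],[0,0,0],52],[[0,0,0.04],[0,0,0],52],[[0,0,0.04],[0,0,0],52]]'

```text
time_s: 5.55
eef_pos: [0.4675, 0.1877, 0.0408]
eef_rot: [0.001, 1.0, -0.019, 0.003]
wrist_force: [-0.7, -9.3, 15.8]
opening: 0.524
```

Sliding friction plateaus at about 15–16 N. Now the same test on place_1.

Emit:
move_arm --motion '[[[0,0,0],[0,0,0],90],[[0,0,-0.2],[0,0,0],100],[[0,0,-1.0],[0,0,0],100],[[0.05,0.8,-1.0],[0,0,-0.3],100],[[0.05,1.63,-1.0],[0,0,-0.6],100],[[0.05,1.63,-0.8],[0,0,-0.6],100],[[0.05,1.63,-0.08],[0,0,-0.6],100],[[0.05,1.63,-0.08],[0,0,-0.6],80],[[0.05,1.63,-0.08],[0,0,-0.6],66],[[0.05,1.63,-0.08],[0,0,-0.6],60]]'

```text
time_s: 6.8
eef_pos: [0.4648, 0.0912, 0.0441]
eef_rot: [0.0, 1.0, 0.023, 0.001]
wrist_force: [0.8, -0.3, -0.8]
opening: 0.602
```

Emit:
move_arm --motion '[[[0,0,0],[0,0,0],55],[[0,0,0],[0,0,0],52],[[0,0,0],[0,0,0],52],[[0,0,0],[0,0,0],52]]'

```text
time_s: 7.3
eef_pos: [0.4656, 0.0898, 0.0452]
eef_rot: [0.001, 1.0, 0.023, 0.002]
wrist_force: [-3.3, -8.0, 12.2]
opening: 0.526
```

Emit:
move_arm --motion '[[[0,0,0.04],[0,0,0],52],[[0,0,0.04],[0,0,0],52],[[0,0,0.04],[0,0,0],52]]'

```text
time_s: 7.68
eef_pos: [0.4659, 0.0897, 0.0447]
eef_rot: [0.001, 1.0, 0.023, 0.002]
wrist_force: [-13.0, -9.3, 36.8]
opening: 0.535
```

Emit:
move_arm --motion '[[[0,0,0.04],[0,0,0],52],[[0,0,0.04],[0,0,0],52],[[0,0,0.04],[0,0,0],52]]'

```text
time_s: 8.05
eef_pos: [0.4669, 0.0897, 0.0433]
eef_rot: [0.002, 1.0, 0.023, 0.003]
wrist_force: [-14.0, -8.3, 43.4]
opening: 0.534
```

Emit:
move_arm --motion '[[[0,0,0],[0,0,0],90],[[0,0,-0.2],[0,0,0],100],[[0,0,-1.0],[0,0,0],100],[[0.1,-0.9,-1.0],[0,0,0.1],100],[[0.2,-1.9,-1.0],[0,0,0.2],100],[[0.3,-2.9,-1.0],[0,0,0.3],100],[[0.3,-3.29,-1.0],[0,0,0.3],100],[[0.3,-3.29,-0.6],[0,0,0.3],100],[[0.3,-3.29,-0.08],[0,0,0.3],80],[[0.3,-3.29,-0.08],[0,0,0.3],66]]'

```text
time_s: 9.3
eef_pos: [0.4707, 0.2885, 0.0409]
eef_rot: [0.001, 1.0, 0.001, -0.002]
wrist_force: [-0.9, -0.2, -0.8]
opening: 0.659
```

Emit:
move_arm --motion '[[[0,0,0],[0,0,0],60],[[0,0,0],[0,0,0],55],[[0,0,0],[0,0,0],52],[[0,0,0],[0,0,0],52],[[0,0,0],[0,0,0],52]]'

```text
time_s: 9.93
eef_pos: [0.4734, 0.289, 0.0433]
eef_rot: [-0.0, 1.0, 0.001, 0.001]
wrist_force: [-0.5, -1.6, 4.2]
opening: 0.521
```

Emit:
move_arm --motion '[[[0,0,0.04],[0,0,0],52],[[0,0,0.04],[0,0,0],52],[[0,0,0.04],[0,0,0],52]]'

```text
time_s: 10.3
eef_pos: [0.4738, 0.289, 0.0427]
eef_rot: [0.0, 1.0, 0.001, 0.001]
wrist_force: [-6.5, -4.2, 20.4]
opening: 0.522
```

Emit:
move_arm --motion '[[[0,0,0.04],[0,0,0],52],[[0,0,0.04],[0,0,0],52],[[0,0,0.04],[0,0,0],52]]'

```text
time_s: 10.68
eef_pos: [0.4745, 0.2889, 0.041]
eef_rot: [0.0, 1.0, 0.002, 0.002]
wrist_force: [-6.6, -5.5, 25.3]
opening: 0.521
```

The slip forces were about 16 N for place_2, 25 N for place_3 and 43 N for place_1. The finger opening also lagged on place_1. That fits soft, medium and firm with a constant offset, so place_3 should be the medium one. The gauge will confirm it. I'll lift and turn 90° to grasp it.

Emit:
move_arm --motion '[[[0,0,0],[0,0,0],90],[[0,0,-0.2],[0,0,0],100],[[0,0.03,-1.1],[0,0,-1],100],[[0,0.03,-1.4],[0,0,-2.3],100],[[0,0.03,-1.4],[0,0,-3.6],100],[[0,0.03,-1.4],[0,0,-4.9],100],[[0,0.03,-1.4],[0,0,-6.2],100],[[0,0.03,-1.4],[0,0,-7.5],100],[[0,0.03,-1.4],[0,0,-8.8],100],[[0,0.03,-1.4],[0,0,-10.1],100]]'

```text
time_s: 11.92
eef_pos: [0.4726, 0.2871, 0.1219]
eef_rot: [-0.0, 0.759, 0.651, -0.0]
wrist_force: [0.3, -0.6, -0.3]
opening: 0.999
```

Emit:
move_arm --motion '[[[0,0,0],[0,0,-1.15],100],[[0,0,0],[0,0,-1.15],100],[[0,0,0],[0,0,-1.15],100]]'

```text
time_s: 12.3
eef_pos: [0.4727, 0.2871, 0.1218]
eef_rot: [-0.0, 0.707, 0.707, -0.0]
wrist_force: [-0.3, -0.6, 0.6]
opening: 1.0
```

Run:
```python
from h import *
o=monitor.get_obs(); print(o["time_s"],o["eef_pos"],rot(o).round(3).tolist(),o["q"])
c=viewer.calibration("wrist"); a=viewer.camera("wrist"); cv2.imwrite("pics/w4.png",a)
np.savez("w4.npz",T=np.array(c["extrinsics"]),fovy=c["fovy"],cx=c["cx"],cy=c["cy"])
```

```text
12.3 [0.47271791 0.28708787 0.12179792] [[0.001, 1.0, -0.0], [1.0, -0.001, -0.0], [-0.0, -0.0, -1.0]] [3.31139055e-01 2.68087856e-01 1.75852018e+00 3.21689284e-06
 1.11509626e+00 3.31858283e-01]
```

View pics/w4.png

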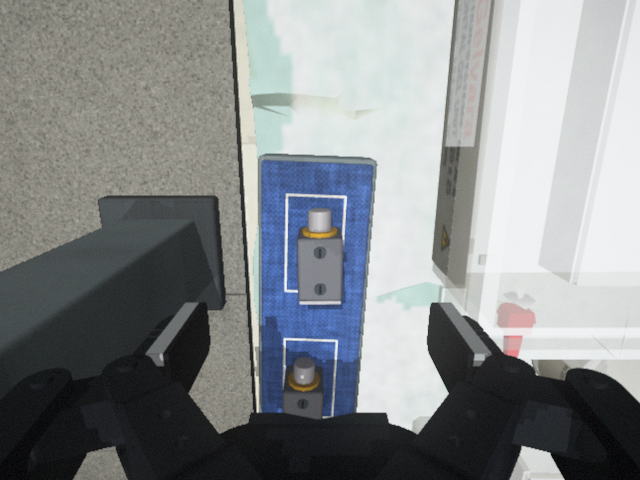

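The catch at place_3 is standing straight with its screws at (319,253) and (320,289).

Run:
```python
from h import *
d=np.load("w4.npz"); c=dict(fovy=float(d["fovy"]),cx=float(d["cx"]),cy=float(d["cy"]),extrinsics=d["T"])
q=[at_z("",x,.060,c) for x in((320.3,289),(319.3,253))]; e=q[1]-q[0]; m=(q[0]+q[1])/2
print(np.round(q,4),m.round(4),np.degrees(np.arctan2(e[1],e[0])))
```

```text
[[0.475  0.2738 0.06  ]
 [0.4744 0.2954 0.06  ]] [0.4747 0.2846 0.06  ] 91.55481388459165
```

Emit:
move_arm --motion '[[[-0.04,0.03,0.8],[0,0,0],100],[[-0.04,0.03,1.33],[0,0,0],100],[[-0.04,0.03,1.33],[0,0,0],70],[[-0.04,0.03,1.33],[0,0,0],50],[[-0.04,0.03,1.33],[0,0,0],35],[[-0.04,0.03,1.33],[0,0,0],20],[[-0.04,0.03,1.33],[0,0,0],10],[[-0.04,0.03,1.33],[0,0,0],10]]'

```text
time_s: 13.35
eef_pos: [0.4743, 0.2846, 0.0417]
eef_rot: [-0.0, 0.706, 0.708, -0.0]
wrist_force: [-0.6, 0.1, 1.2]
opening: 0.295
```

Emit:
move_arm --motion '[[[0,0,-0.5],[0,0,0],10],[[0,0,-1.3],[0,0,0],10],[[0,0,-1.3],[0,0,0],10]]'

```text
time_s: 13.72
eef_pos: [0.4771, 0.2856, 0.1235]
eef_rot: [0.002, 0.706, 0.708, 0.003]
wrist_force: [0.5, -0.4, -1.0]
opening: 0.293
```

Run:
```python
from h import *
o=monitor.get_obs(); print(o["time_s"],o["eef_pos"],rot(o).round(3).tolist(),o["wrist_force"],o["opening"])
c=viewer.calibration("wrist"); a=viewer.camera("wrist"); cv2.imwrite("pics/w5.png",a[140:480,140:500])
np.savez("w5.npz",T=np.array(c["extrinsics"]),fovy=c["fovy"],cx=c["cx"],cy=c["cy"])
```

```text
13.725 [0.47712281 0.28563297 0.12346193] [[-0.002, 1.0, 0.007], [1.0, 0.002, 0.002], [0.002, 0.007, -1.0]] [ 0.46925058 -0.44617581 -1.00032975] 0.2926932398323053
```

View pics/w5.png

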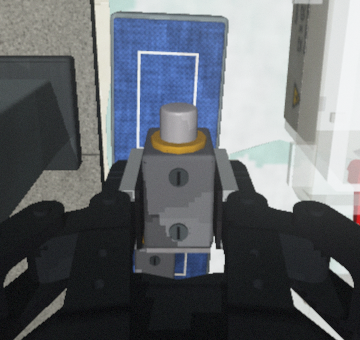

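The catch is held squarely with its pin pointing forward. Now I'll carry it over the holder.

Emit:
move_arm --motion '[[[-0.5,0,0],[0,0,0],10],[[-1.4,0,0],[0,0,0.28],10],[[-2.4,0,0],[0,0,0.28],10],[[-3.4,0,0],[0,0,0.28],10],[[-4.4,0,0],[0,0,0.28],10],[[-5.4,0,0],[0,0,0.28],10],[[-6.4,0,0],[0,0,0.28],10],[[-7.4,0,0],[0,0,0.28],10],[[-8.4,0,0],[0,0,0.28],10],[[-9.2,0,0],[0,0,0.28],10]]'

```text
time_s: 15.02
eef_pos: [0.4745, -0.2689, 0.1179]
eef_rot: [-0.002, 0.72, 0.694, -0.0]
wrist_force: [0.5, -0.5, -0.8]
opening: 0.3
```

Emit:
move_arm --motion '[[[-0.5,0,0],[0,0,0],10],[[-0.5,0,0],[0,0,0],10],[[-0.5,0,0],[0,0,0],10]]'

```text
time_s: 15.4
eef_pos: [0.4738, -0.2958, 0.1182]
eef_rot: [-0.002, 0.72, 0.694, 0.0]
wrist_force: [-0.2, 0.2, -0.7]
opening: 0.291
```

Run:
```python
from h import *
o=monitor.get_obs(); p=o["eef_pos"]; M=rot(o); print(o["time_s"],p,M.round(3).tolist(),o["wrist_force"],o["opening"])
c=viewer.calibration("wrist"); a=viewer.camera("wrist"); cv2.imwrite("pics/w6.png",a)
np.savez("w6.npz",T=np.array(c["extrinsics"]),fovy=c["fovy"],cx=c["cx"],cy=c["cy"])
d=np.load("w5.npz"); c5=dict(fovy=float(d["fovy"]),cx=float(d["cx"]),cy=float(d["cy"]),extrinsics=d["T"])
for cc,pp in((c,p),):
  q=[at_z("",x,pp[2]+.018,cc) for x in((318,372),(318,318))]; print("block in tool mm",[(M.T@(x-pp)*1e3).round(1) for x in q])
```

```text
15.4 [ 0.47382537 -0.29584124  0.11819816] [[0.037, 0.999, -0.002], [0.999, -0.037, 0.003], [0.003, -0.002, -1.0]] [-0.22997309  0.23136408 -0.65369595] 0.29080991147462143
block in tool mm [array([-10.9,   0.9, -18. ]), array([ 10.7,   0.9, -18. ])]
```

View pics/w6.png

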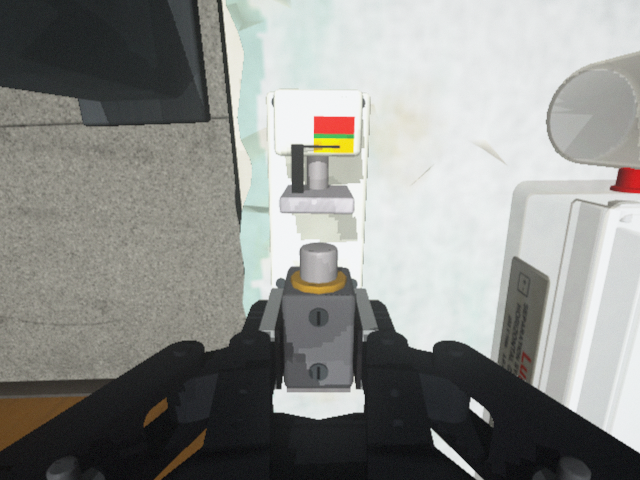

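Run:
```python
from h import *
d=np.load("w6.npz"); c=dict(fovy=float(d["fovy"]),cx=float(d["cx"]),cy=float(d["cy"]),extrinsics=d["T"])
a=cv2.imread("pics/w6.png"); g=cv2.cvtColor(a,cv2.COLOR_BGR2GRAY).astype(int)
print(g[180:222,300].tolist()); print(g[205,270:365].tolist())
ex=np.array([.038,.9993]);L=np.array([.4738,-.3046])
for px in((281,193),(354,191),(281,213),(354,212)):
    q=at_z("",px,.079,c); print(px,q.round(4),"along",((q[:2]-L)@ex).round(4),"across",((q[:2]-L)@[ex[1],-ex[0]]).round(4))
```

```text
[72, 70, 69, 69, 69, 69, 68, 70, 68, 69, 68, 67, 71, 121, 143, 143, 145, 182, 216, 222, 223, 216, 207, 204, 205, 208, 201, 206, 205, 207, 205, 192, 157, 195, 219, 215, 213, 217, 216, 218, 213, 215]
[242, 244, 244, 245, 245, 245, 245, 245, 239, 204, 184, 193, 202, 203, 206, 208, 209, 208, 210, 212, 226, 224, 222, 221, 220, 215, 215, 210, 212, 205, 208, 208, 207, 207, 210, 208, 209, 206, 206, 205, 208, 206, 210, 209, 210, 210, 209, 209, 208, 207, 209, 208, 212, 209, 208, 208, 209, 207, 208, 210, 211, 210, 211, 211, 213, 221, 220, 219, 222, 222, 224, 224, 226, 223, 223, 226, 227, 228, 228, 230, 229, 228, 212, 190, 218, 244, 244, 244, 245, 245, 245, 244, 243, 235, 224]
(281, 193) [ 0.459 -0.25   0.079] along 0.054 across -0.0169
(354, 191) [ 0.4931 -0.2503  0.079 ] along 0.055 across 0.0173
(281, 213) [ 0.4584 -0.2595  0.079 ] along 0.0444 across -0.0171
(354, 212) [ 0.493  -0.2603  0.079 ] along 0.045 across 0.0175
```

The plate's front edge is 44.5 mm from the lip face, which agrees with the first estimate, and the lateral alignment is good. I'll back off 3 mm, lower it and check before pushing.

Emit:
move_arm --motion '[[[-0.05,0,0],[0,0,0],10],[[-0.05,0,0.5],[0,0,0],10],[[-0.05,0,1.0],[0,0,0],10],[[-0.05,0,1.0],[0,0,0],10],[[-0.05,0,1.0],[0,0,0],10]]'

```text
time_s: 16.08
eef_pos: [0.4753, -0.3004, 0.0609]
eef_rot: [0.001, 0.72, 0.694, 0.0]
wrist_force: [0.1, 0.4, -1.4]
opening: 0.296
```

Emit:
move_arm --motion '[[[0.05,0,0],[0,0,0],10],[[0.12,0,0],[0,0,0],10],[[0.19,0,0],[0,0,0],10],[[0.26,0,0],[0,0,0],10],[[0.32,0,0],[0,0,0],10],[[0.32,0,0],[0,0,0],10],[[0.32,0,0],[0,0,0],10]]'

```text
time_s: 16.95
eef_pos: [0.4759, -0.2836, 0.0609]
eef_rot: [0.002, 0.72, 0.694, -0.001]
wrist_force: [-1.8, -9.0, -1.0]
opening: 0.293
```

```bash
cat > st.py <<'E'
from h import *
o=monitor.get_obs(); p=o["eef_pos"]; ex=np.array([.038,.9993]);L=np.array([.4738,-.3046])
print(o["time_s"],p.round(4),"along",((p[:2]-L)@ex).round(4),"across",((p[:2]-L)@[ex[1],-ex[0]]).round(4),rot(o).round(3).tolist(),o["wrist_force"].round(1),o["opening"])
E
python3 st.py
```

```text
16.95 [ 0.4759 -0.2836  0.0609] along 0.021 across 0.0013 [[0.037, 0.999, 0.002], [0.999, -0.037, -0.005], [-0.005, 0.002, -1.0]] [-1.8 -9.  -1. ] 0.29271739590366513
```

The 9 N push, with the rear about 1 mm past the lip, fits the medium catch (10–11 N expected; soft about 6, firm about 15). I'll push a little further and then lower.

Emit:
move_arm --motion '[[[0.04,-0.01,0],[0,0,0],10],[[0.04,-0.01,0],[0,0,0],10],[[0.04,-0.01,0.1],[0,0,0],10],[[0.04,-0.01,0.2],[0,0,0],10],[[0.04,-0.01,0.27],[0,0,0],10],[[0.04,-0.01,0.27],[0,0,0],10]]'

```text
time_s: 17.7
eef_pos: [0.4762, -0.2822, 0.0451]
eef_rot: [0.004, 0.72, 0.694, -0.001]
wrist_force: [0.6, -11.5, -2.7]
opening: 0.292
```

```bash
python3 st.py
python3 - <<'E'
from h import *
cv2.imwrite("pics/w7.png",viewer.camera("wrist")[:420,140:500])
E
```

```text
17.7 [ 0.4762 -0.2822  0.0451] along 0.0225 across 0.0016 [[0.037, 0.999, 0.004], [0.999, -0.037, -0.007], [-0.006, 0.004, -1.0]] [  0.6 -11.5  -2.7] 0.29167775641990873
```

View pics/w7.png

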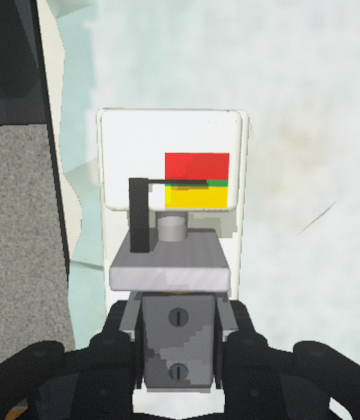

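The pointer lies over the green band at crop row ~182 while the catch is slightly over-pushed. I'll lower it the last 3–4 mm.

Emit:
move_arm --motion '[[[0,0,0.04],[0,0,0],10],[[0,0,0.075],[0,0,0],10],[[0,0,0.075],[0,0,0],10]]'

```text
time_s: 18.12
eef_pos: [0.4765, -0.2824, 0.0417]
eef_rot: [0.004, 0.72, 0.694, -0.001]
wrist_force: [-2.6, -9.7, 7.3]
opening: 0.293
```

```bash
python3 st.py
```

```text
18.125 [ 0.4765 -0.2824  0.0417] along 0.0223 across 0.0018 [[0.037, 0.999, 0.004], [0.999, -0.037, -0.007], [-0.007, 0.004, -1.0]] [-2.6 -9.7  7.3] 0.2926163091885461
```

It is on the floor (7 N upward). I'll ease it back to the lip and let go.

Emit:
move_arm --motion '[[[-0.04,0,0],[0,0,0],10],[[-0.04,0,-0.02],[0,0,0],10],[[-0.04,0,-0.02],[0,0,0],40],[[-0.04,0,-0.02],[0,0,0],60],[[-0.04,0,-0.02],[0,0,0],75],[[-0.04,0,-0.3],[0,0,0],80],[[-0.04,0,-0.9],[0,0,0],80],[[-0.04,0,-1.4],[0,0,0],80],[[-0.04,0,-1.4],[0,0,0],80]]'

```text
time_s: 19.25
eef_pos: [0.4767, -0.2826, 0.1271]
eef_rot: [0.003, 0.72, 0.694, 0.0]
wrist_force: [-0.6, -0.8, -0.3]
opening: 0.797
```

```bash
python3 st.py
python3 - <<'E'
from h import *
a=viewer.camera("wrist"); t=viewer.camera("top")
A=cv2.resize(a[60:420,200:440],None,fx=1.5,fy=1.5); B=cv2.resize(t[280:330,148:294],(440,150),interpolation=cv2.INTER_CUBIC); C=cv2.resize(t[200:330,360:470],(440,390),interpolation=cv2.INTER_CUBIC)
cv2.imwrite("pics/w8.png",np.hstack([A,np.vstack([B,C])]))
E
```

```text
19.25 [ 0.4767 -0.2826  0.1271] along 0.0221 across 0.002 [[0.037, 0.999, 0.005], [0.999, -0.037, -0.005], [-0.004, 0.005, -1.0]] [-0.6 -0.8 -0.3] 0.7974660601808483
```

View pics/w8.png

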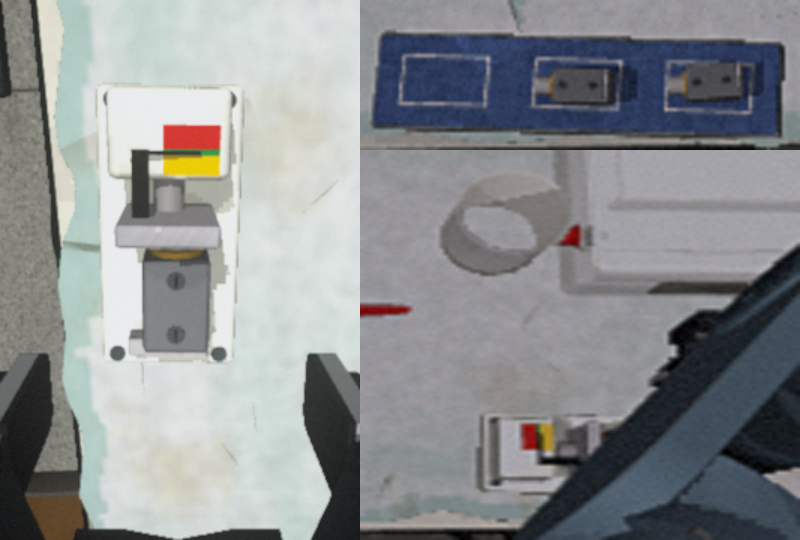

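The catch is seated against the lip, the pointer is on the green band, both other catches are on the stand and the beaker is upright. I'll check the pointer and the bands numerically, using two frames to see that it is still.

Run:
```python
from h import *
for k in range(2):
    c=viewer.calibration("wrist"); a=viewer.camera("wrist")
    if k==0:
        h=cv2.cvtColor(a,cv2.COLOR_BGR2HSV)
        for col in(316,322,328,334,340,344): print(col,[(r,*a[r,col].tolist()) for r in range(156,170)])
        col=[tuple(x) for x in a[136:182,344].tolist()]
        # band rows at uncovered column
        cl=["R" if r>150 and g<90 else "G" if g>r+40 else "Y" if r>150 and g>130 and b<100 else "." for b,g,r in col]; print("136:", "".join(cl))
    if k: print("frame diff",np.abs(a.astype(int)-prev)[100:360,250:360].max())
    prev=a.astype(int)
ex=np.array([.038,.9993]);L=np.array([.4738,-.3046])
g=cv2.cvtColor(a,cv2.COLOR_BGR2GRAY)
print("plate col 290 rows190-230",g[190:230,290].tolist())
for r in range(205,228,3): q=at_z("",(290,r),.079,c); print(r,((q[:2]-L)@ex).round(4))
for n in("bottle","beaker"): 
    viewer.camera("scene"); print(n,[(round(r["score"],2),np.round(np.array(r["centre"])*[640,480])) for r in spotter.search_frame("scene",n)[:1]])
```

```text
316 [(156, 54, 58, 213), (157, 61, 64, 215), (158, 55, 59, 213), (159, 56, 60, 214), (160, 58, 62, 216), (161, 55, 58, 214), (162, 58, 70, 195), (163, 71, 127, 129), (164, 65, 111, 58), (165, 63, 63, 64), (166, 68, 79, 70), (167, 52, 117, 133), (168, 48, 144, 176), (169, 43, 142, 175)]
322 [(156, 57, 58, 215), (157, 56, 60, 215), (158, 56, 61, 215), (159, 52, 55, 212), (160, 49, 56, 213), (161, 51, 58, 213), (162, 58, 71, 197), (163, 69, 123, 127), (164, 71, 115, 68), (165, 61, 64, 66), (166, 60, 65, 62), (167, 50, 111, 130), (168, 47, 144, 174), (169, 29, 180, 216)]
328 [(156, 57, 63, 215), (157, 56, 64, 216), (158, 55, 63, 213), (159, 55, 60, 212), (160, 53, 58, 215), (161, 51, 58, 214), (162, 60, 72, 197), (163, 68, 118, 124), (164, 69, 109, 63), (165, 62, 61, 64), (166, 60, 65, 63), (167, 54, 109, 125), (168, 45, 140, 167), (169, 29, 179, 216)]
334 [(156, 58, 62, 215), (157, 54, 57, 212), (158, 48, 55, 210), (159, 54, 56, 214), (160, 54, 63, 213), (161, 52, 60, 214), (162, 54, 65, 203), (163, 67, 119, 139), (164, 69, 112, 64), (165, 64, 67, 67), (166, 64, 70, 68), (167, 56, 107, 
[... 381 characters left out ...]
 (158, 54, 59, 214), (159, 55, 62, 214), (160, 48, 56, 213), (161, 52, 56, 213), (162, 51, 56, 213), (163, 65, 119, 157), (164, 77, 157, 61), (165, 75, 153, 62), (166, 74, 155, 62), (167, 58, 176, 154), (168, 31, 201, 225), (169, 19, 205, 236)]
136: ............RRRRRRRRRRRRRRR.GGGYYYYYYYYYYYYYY.
frame diff 186
plate col 290 rows190-230 [188, 186, 189, 188, 186, 187, 185, 183, 180, 168, 129, 108, 123, 123, 124, 127, 124, 127, 123, 126, 125, 123, 128, 124, 130, 130, 160, 188, 192, 192, 190, 192, 188, 190, 190, 191, 190, 190, 188, 175]
205 0.0626
208 0.0611
211 0.0596
214 0.0581
217 0.0566
220 0.0551
223 0.0536
226 0.0521
bottle [(0.97, array([244., 278.]))]
beaker [(0.58, array([343., 190.]))]
```

The pointer is at row 165.6 and the green band spans rows 163.3–167.3, so it is centred. The frame difference may be the arm settling, so I'll lift clear, wait and recheck.

Emit:
move_arm --motion '[[[0,0,-0.5],[0,0,0],80],[[0,0,-0.5],[0,0,0],80],[[0,0,-0.5],[0,0,0],80],[[0,0,-0.5],[0,0,0],80],[[0,0,-0.5],[0,0,0],80],[[0,0,-0.5],[0,0,0],80]]'

```text
time_s: 20.4
eef_pos: [0.4746, -0.2809, 0.1528]
eef_rot: [-0.0, 0.72, 0.694, -0.0]
wrist_force: [0.3, 0.1, 0.3]
opening: 0.802
```

```bash
python3 st.py
python3 - <<'E'
from h import *
f=[]
for k in range(3):
    a=viewer.camera("wrist"); f.append(a.astype(int))
    reg=a[100:250,322:345].astype(int); b,g,r=[np.median(reg[...,i],1) for i in range(3)]
    ln=np.array([np.median(a[i,318:332].astype(int),0) for i in range(100,250)])
    side=np.array([np.median(a[i,336:340].astype(int),0) for i in range(100,250)])
    G=[i+100 for i in range(150) if side[i][1]>side[i][2]+40]; K=[i+100 for i in range(150) if ln[i].max()<90]
    print("green rows",G,"pointer rows",K)
print([np.abs(cv2.blur((f[i]-f[0]).astype(np.float32),(3,3)))[100:360,250:360].max() for i in(1,2)])
o=monitor.get_obs(); print(o["time_s"],np.abs(o["dq"]).max(),o["wrist_force"])
E
```

```text
20.4 [ 0.4746 -0.2809  0.1528] along 0.0237 across -0.0001 [[0.037, 0.999, -0.001], [0.999, -0.037, 0.001], [0.0, -0.001, -1.0]] [0.3 0.1 0.3] 0.8024048372877637
green rows [161, 162] pointer rows [161, 162, 226]
green rows [160, 161, 162] pointer rows [161, 162, 226]
green rows [160, 161, 162] pointer rows [161, 162, 226]
[np.float32(26.88889), np.float32(29.666666)]
20.55 0.0030406936001247426 [-0.55203087  0.65021626  0.61452233]
```

The pointer is steady inside the green rows, with only sub-pixel image noise. I'm handing the job in.

```bash
python3 -c "
from h import *
print(workorder.hand_in())"
```

```text
the job is handed in; nothing more can be done
None
```

The medium catch, from place_3, is fitted in the holder with the pointer in the green band. The job was handed in at about 20.6 s; the hand-in gives no verdict.

**Which catch is which:** The finger opening alone did not tell the catches apart, because the fingers simply reached the opening I asked for. Instead I squeezed each catch to the same opening where it lay, then pushed down and read the force at which the pads slid. That gave about 16 N (place_2), 25 N (place_3) and 43 N (place_1), which I read as soft, medium and firm. These are not in the nominal 0.8 : 2 : 5 ratio; they fit only if a constant of about 10 N is added. The roughly 9–11 N needed to push the catch against the plate, and the pointer at rest, both agreed that it was the medium one.

**Last checks:**
- **Pointer:** it was in the middle of the green band (row 165.6, green from 163.3 to 167.3). After I raised the arm it stayed within the green rows over three frames.
- **Frame differences:** the first still check showed a large change between frames, which I put down to the arm settling. Small differences remained in the later frames, but the pointer did not move.
- **Seating:** the catch sits about 2 mm off-centre across the holder, but it is down behind the lip.
- **Surroundings:** the other two catches lie on the stand. The beaker stood upright in the last top picture. I did not look at the bottle again at the end: the network found it in the scene image (score 0.97), but I did not measure its tilt. The gripper is clear, with the wrist force near zero.

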